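Clear, plug and run the terminal tester

TASK

Someone has dumped black brackets over the terminals of the tester. First put every bracket back into the grey tote; then take the test plugs from the wooden rack and push each one fully home in the terminal of its own colour; last of all throw the red-knobbed lever right over to the far side, away from the robot, to start the test. Leave the plugs in, and leave the other things on the bench where they are.

Things in the scene. Friction and masses are not known exactly. Their poses are not given: they have to be found in the camera images.
- plug_red_grip (a point): red test plug, upright in the plug rack; may be absent. Point: centre of its red round grip. Grip: 18 diameter, 50 tall (25 above and below this point); below it a brass pin 8 diameter, 28 long, tip 53 below this point, slightly chamfered. Its z axis points from pin to grip. 60 g. A plug standing in the rack has its grip's underside on the rack's top
- plug_yellow_grip (a point): yellow test plug, upright in the plug rack; may be absent. Point: centre of its yellow round grip. Grip: 18 diameter, 50 tall (25 above and below this point); below it a brass pin 8 diameter, 28 long, tip 53 below this point, slightly chamfered. Its z axis points from pin to grip. 60 g. A plug standing in the rack has its grip's underside on the rack's top
- plug_green_grip (a point): green test plug, upright in the plug rack; may be absent. Point: centre of its green round grip. Grip: 18 diameter, 50 tall (25 above and below this point); below it a brass pin 8 diameter, 28 long, tip 53 below this point, slightly chamfered. Its z axis points from pin to grip. 60 g. A plug standing in the rack has its grip's underside on the rack's top
- plug_blue_grip (a point): blue test plug, upright in the plug rack; may be absent. Point: centre of its blue round grip. Grip: 18 diameter, 50 tall (25 above and below this point); below it a brass pin 8 diameter, 28 long, tip 53 below this point, slightly chamfered. Its z axis points from pin to grip. 60 g. A plug standing in the rack has its grip's underside on the rack's top
- term_red_mouth (a point): red terminal, a red 30 x 30 square set flush in the tester's white top; fixed. Point: centre of the mouth of its round upright hole, at the level of the top (60 above the bench). Hole 9.5 diameter with chamfered rim, 30 deep: a plug fully home rests with its grip's underside on the mouth. The four stand in a row along the tester's y, 52 apart, colours in any order
- term_yellow_mouth (a point): yellow terminal, a yellow 30 x 30 square set flush in the tester's white top; fixed. Point: centre of the mouth of its round upright hole, at the level of the top (60 above the bench). Hole 9.5 diameter with chamfered rim, 30 deep: a plug fully home rests with its grip's underside on the mouth. The four stand in a row along the tester's y, 52 apart, colours in any order
- term_green_mouth (a point): green terminal, a green 30 x 30 square set flush in the tester's white top; fixed. Point: centre of the mouth of its round upright hole, at the level of the top (60 above the bench). Hole 9.5 diameter with chamfered rim, 30 deep: a plug fully home rests with its grip's underside on the mouth. The four stand in a row along the tester's y, 52 apart, colours in any order
- term_blue_mouth (a point): blue terminal, a blue 30 x 30 square set flush in the tester's white top; fixed. Point: centre of the mouth of its round upright hole, at the level of the top (60 above the bench). Hole 9.5 diameter with chamfered rim, 30 deep: a plug fully home rests with its grip's underside on the mouth. The four stand in a row along the tester's y, 52 apart, colours in any order
- bracket0_center (a point): black steel U bracket dumped on the tester's top over the terminals; may be absent. Point: middle of its outer box, 48 (x, over the two flanges) x 70 (y, along the channel) x 30 tall (this point 15 above its underside); web 4 thick at the bottom, two 4 thick upright flanges, open at the top. 200 g. Grip it over the flanges from outside
- bracket1_center (a point): black steel U bracket dumped on the tester's top over the terminals; may be absent. Point: middle of its outer box, 48 (x, over the two flanges) x 70 (y, along the channel) x 30 tall (this point 15 above its underside); web 4 thick at the bottom, two 4 thick upright flanges, open at the top. 200 g. Grip it over the flanges from outside
- bracket2_center (a point): black steel U bracket dumped on the tester's top over the terminals; may be absent. Point: middle of its outer box, 48 (x, over the two flanges) x 70 (y, along the channel) x 30 tall (this point 15 above its underside); web 4 thick at the bottom, two 4 thick upright flanges, open at the top. 200 g. Grip it over the flanges from outside
- tester: terminal tester, white box 150 (x) x 330 (y) x 60 tall, fixed. Origin: centre of its underside. The terminals' row runs along its y axis at x = 0; the lever is near its -y end
- lever (a joint): test lever on the tester's top: 0 leans towards the tester's -x (robot) side by 0.5 rad, 1.0 leans as far to the +x side (the end stop). Hinge axis along the tester's y, 22 above the top; light friction of under 1 N at the knob, it stays where it is left
- lever_tip (a point): centre of the lever's red ball knob, 26 diameter, at the end of an 80 long, 10 thick steel stem; moves with the lever (92 above the tester's top at either end, 102 in mid swing)
- tote_floor (a point): grey open tote, outside 280 (x) x 190 (y) x 60 tall, walls and floor 5 thick, fixed, on one side of the tester. Point: centre of its inner floor, 5 above the bench; axes along its sides
- rack: plug rack, light wooden block 210 (x) x 50 (y) x 40 tall, fixed, on the other side of the tester. Origin: centre of its underside. Four plug holes in a row along its x, 50 apart, in any order of colours; empty ones for absent plugs
- mug: white mug, 76 wide, 85 tall; bystander, to be left alone
- tape: roll of amber tape lying flat, 70 wide, 25 tall; bystander, to be left alone
- spray: white bottle, 40 wide, 110 tall; bystander, to be left alone
- driver: screwdriver lying behind the tester; bystander, to be left alone
- jar: jar, 64 wide, 80 tall; bystander, to be left alone
- can: blue can, 66 wide, 100 tall; bystander, to be left alone
- carton: small carton, 70 x 100 x 60 tall; bystander, to be left alone
There are look-alikes about, which are no part of the job. What is shaped like the part that bears plug_green_grip but orange is not meant.

How it is judged:
By the outcome, as a careful person would: the job done as asked, in the order asked, and still so for the second after the job is handed in, with the robot touching nothing.
Of plug_red, plug_yellow, plug_green, plug_blue only 3 to 4 are there at a start; the rules pass over those that are not, and their reading is None.
Of bracket0, bracket1, bracket2 only 2 to 3 are there at a start; the rules pass over those that are not, and their reading is None.
At some moment in a run one of bracket0, bracket1, bracket2 may be knocked a few centimetres aside while the robot is not near it.
It also fails if it takes over 210 s, if anything falls off the work surface, if the arm or the gripper's body presses on something with over 40 N, if the wrist force passes 120 N, or if a joint passes its speed limit or range.

ROBOT

A 6-joint arm with a two-finger parallel gripper is mounted at the origin on the work surface. World frame = base frame: x ahead of the robot, y to its left, z up, the work surface at z = 0. Lengths are in m, angles in rad, forces in N, time in s.
With the tool pointing down it reaches from about 0.275 to 0.825 m from the base axis. Payload 5.2 kg.
Tool frame: the origin (TCP) lies midway between the tips of the shut fingers; the grasp point (between the pads) lies 19 mm behind it; z points along the fingers, y is the line along which they close (so a half turn about z gives the same grasp; the last joint's range is limited). The gripper opens to 93 mm and grips with 3 to 60 N. Pads are 15 mm wide; open, the fingers measure 128 mm over their backs; the gripper's body (75 mm by 188 mm) begins 65 mm behind the grasp point.
Start: joints at [-0.203, 0.259, 1.535, -0, 1.348, -0.203], TCP at [0.55, 0, 0.219] pointing down, gripper open.
Joint ranges: [-3.14, 3.14], [-0.91, 2.08], [0.19, 2.58], [-1.22, 4.36], [0.22, 2.71], [-3.12, 3.12]. Speed limits (rad/s): [2.57, 2.57, 3.14, 3.14, 3.14, 3.14].

INTERFACE

Orientations are given as a rotation vector (axis times angle).
In Python, from rig import * gives the robot as it stands.
- The arm moves only by the tool servo_tool, never from a script. Its argument "increments" is a list of rows, each an object of numbers: "x", "y", "z": the shift along the tool's x, y, z in m; "turn": the turn about the tool's z in degrees. In form: [{"x": .., "y": .., "z": .., "turn": ..}, ...]. A call has 1 to 12 rows; each row shifts and turns the commanded pose from where the row before left it, along the tool's axes as they then stand; what a row does not reach is not made up. A row lasts 1/8 s, in which the tool goes at most 62.5 mm and 10.7 degrees, less where a joint would pass 70% of its speed; a pose out of reach is approached as far as the arm can. A call is refused whole if a number of a shift passes 0.0625 or a number of a turn 10.7, either way. A call with a gripper value outside its range is refused whole. "claw" is the opening, from 0 (shut) to 1 (fully open), set as the call begins (left out, the last holds). The fingers move at their own pace and stop on an object; "squeeze" is the grip in N (left out, the last holds). Time passes only in rows, so rows that do not move let the fingers close. It gives the time, the measured TCP pose, the force, the opening and the grip force at its end, in the units of the state.
- observe(): the state, without advancing time (a new reading comes with each control period).
- capture(name): name is "scene" or "side" or "wrist"; returns the picture (384x512x3 uint8, red, green, blue); there is no depth.
- calibration(name): a dict with "vfov" (degrees; the focal length in pixels is half the picture's height over the tangent of half this angle, whatever the lens; pixels are square), "cx", "cy" (the principal point, pixels), "position" and "attitude" of the camera in the world. Camera axes: x right, y down, z forward; pixel columns grow to the right and rows downward; lengths in m; the calibration is good to about 2 mm. A picture is of the moment at which its call begins: read the wrist's pose just before it. calibration takes no time and is no camera call; for the wrist camera it gives the pose at the moment of the call.
- sign_off(): hands the job in; it is judged then, once.
The state is a dict: "time_s": time; "joint_pos": joint angles; "qvel": joint speeds; "joint_torque": joint torques, N m; "ee_pos": TCP position; "ee_rot": TCP orientation; "contact_force": force on the tool from outside, world axes, zero at the start; "ft_torque": the same for the moment, N m; "opening": finger opening in m; "grasp_force": force on a finger pad.
Only numpy, scipy, OpenCV 4.12 (cv2) and the standard library are available. Lean on these libraries where they do the work, as an engineer would, in place of code of your own. Each camera call takes 0.05 s, during which the arm holds its last target. There are 200 camera calls.

## Working session

There is one attempt and no reset: what is moved stays moved. The work goes in short steps, Python scripts to look and compute and a tool call to move; the robot and the scene stay as the last step left them, time stands still between calls to the robot, and variables do not carry over. Pictures are saved under pics/ and viewed, at most 14 in all, crops included, and the job is handed in when it is done.

Besides the shell and the picture viewer there is one more tool, called after ">>>" as name([rows], argument=value, ...), one row to a line, values as JSON. servo_tool: Moves the arm, as the interface text tells. Its arguments: {"type":"object","properties":{"increments":{"type":"array","items":{"type":"object","properties":{"x":{"type":"number"},"y":{"type":"number"},"z":{"type":"number"},"turn":{"type":"number"}}}},"claw":{"type":"number"},"squeeze":{"type":"number"}},"required":["increments"]}

```bash
mkdir -p pics; cat > h.py <<'E'
from rig import *
import numpy as np, cv2
from scipy.spatial.transform import Rotation as R
def snap(cam,name,crop=None,scale=1):
    c=calibration(cam); im=capture(cam)
    cv2.imwrite(f'pics/{name}_raw.png',im[:,:,::-1])
    o=im[:,:,::-1]
    if crop: o=o[crop[1]:crop[3],crop[0]:crop[2]]
    o=cv2.resize(o,None,fx=scale,fy=scale,interpolation=cv2.INTER_CUBIC)
    cv2.imwrite(f'pics/{name}.png',o); return c,im
def rot(c):
    a=np.array(c['attitude'],float)
    return a if a.shape==(3,3) else (R.from_rotvec(a).as_matrix() if a.size==3 else None)
def ray(c,u,v,z):
    f=192/np.tan(np.radians(c['vfov'])/2)
    d=rot(c)@np.array([(u-c['cx'])/f,(v-c['cy'])/f,1]); p=np.array(c['position'])
    return p+d*(z-p[2])/d[2]
def proj(c,P):
    f=192/np.tan(np.radians(c['vfov'])/2)
    q=rot(c).T@(np.array(P)-c['position']); return c['cx']+f*q[0]/q[2],c['cy']+f*q[1]/q[2]
E
python3 - <<'E'
from h import *
for n in('scene','side','wrist'):
    c,im=snap(n,n+'0',scale=1.5); print(n,c)
print(observe())
E
```

```text
scene {'vfov': 54.417107846965415, 'cx': 253.10067729760948, 'cy': 195.85123674359352, 'position': array([1.0836932 , 0.66481896, 0.86416241]), 'attitude': array([-0.88649607, -2.48717111,  1.12251216])}
side {'vfov': 45.720614557358225, 'cx': 256.31542108261, 'cy': 188.07813673548605, 'position': array([ 0.05198558, -1.01312282,  0.74498008]), 'attitude': array([-2.02203276,  0.52166122, -0.28461032])}
wrist {'vfov': 71.55205402749506, 'cx': 256.13186538342666, 'cy': 188.4941032931869, 'position': array([0.54893905, 0.0760504 , 0.38353881]), 'attitude': array([ 2.86865934e+00, -1.16932594e-03, -2.97191292e-03])}
{'time_s': 0.15, 'joint_pos': array([-2.02799776e-01,  2.59164199e-01,  1.53579698e+00, -3.34577096e-05,
        1.34798677e+00, -2.02856366e-01]), 'qvel': array([ 0.00080105, -0.00286283, -0.00384011, -0.0007891 ,  0.00129314,
        0.00111701]), 'joint_torque': array([ 1.84710952e-03, -4.37643743e+01, -2.84233278e+01,  7.19930883e-02,
        3.80130450e-02, -3.72983607e-06]), 'ee_pos': array([5.49599093e-01, 9.38162502e-05, 2.18028743e-01]), 'ee_rot': array([-2.22058267e+00, -2.22072480e+00,  1.21362118e-03]), 'contact_force': array([-0.93629184, -0.31168828,  0.13776568]), 'ft_torque': array([-0.03282849,  0.0151498 , -0.0314702 ]), 'grasp_force': 0.0, 'opening': 0.09247665567216003}
```

View pics/scene0.png

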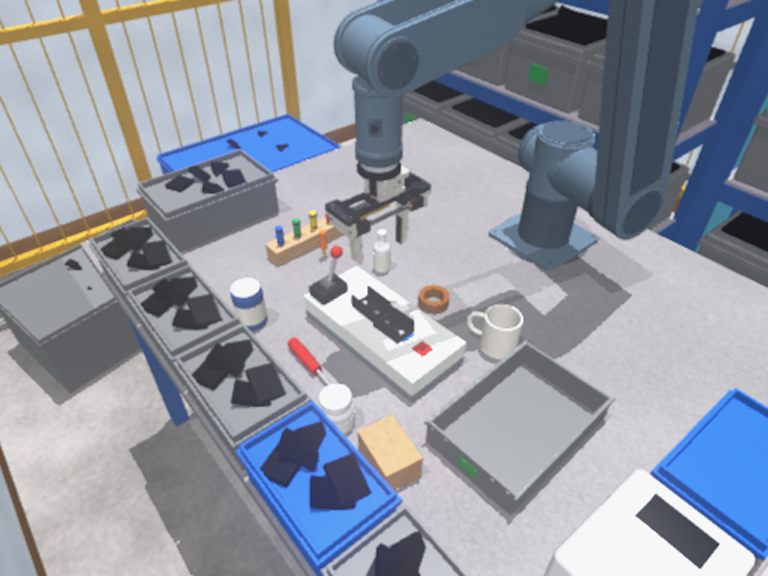

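View pics/wrist0.png

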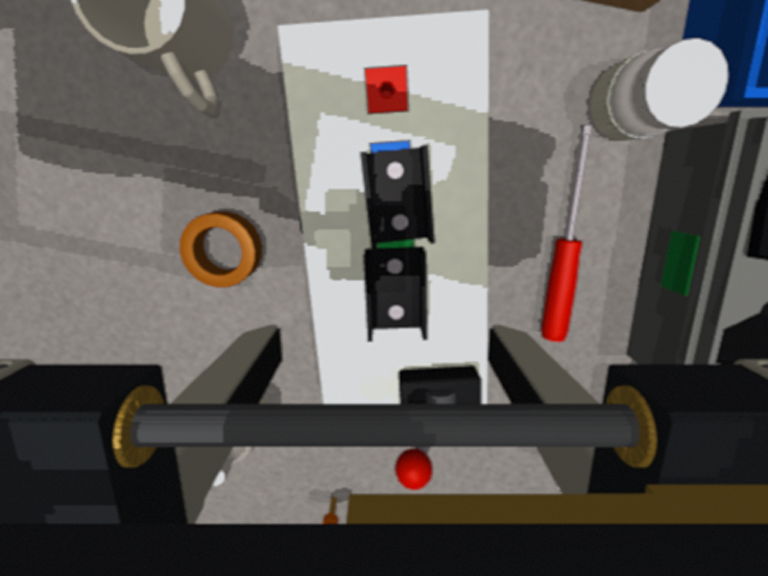

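View pics/side0.png

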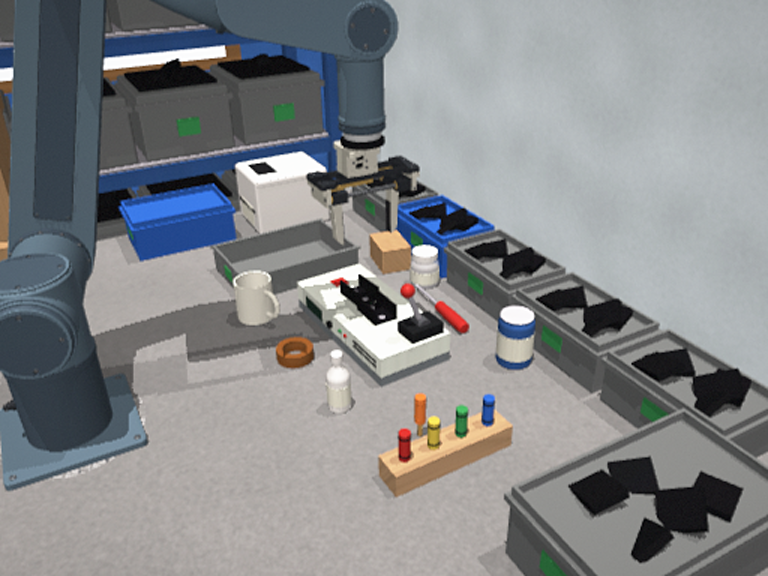

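The wrist view (enlarged 1.5×) shows two brackets, at about (397,195) and (396,295). The red terminal is at (387,90), blue shows at (390,147) and green at (395,243), so yellow must be under the lower bracket. All four plugs are in the rack. The orange look-alike is in front of it. The grey tote is on the +y side.

```bash
python3 - <<'E'
from h import *
import json
w,s,d=calibration('wrist'),calibration('scene'),calibration('side')
def r(c,n,u,v,z): print(n,np.round(ray(c,u/1.5,v/1.5,z),4))
r(w,'red term',386,90,.06)
r(w,'tester TL',278,25,.06);r(w,'TR',488,10,.06);r(w,'R low',488,400,.06);r(w,'L low',322,400,.06)
for p in [(362,152),(429,146),(369,243),(434,242)]: r(w,'A top',*p,.09)
for p in [(365,250),(426,248),(368,340),(428,338)]: r(w,'B top',*p,.09)
r(w,'knob',414,469,.152)
# tote inner rim corners in scene
for p in [(427,432),(512,507),(612,403),(527,345)]: r(s,'tote rim',*p,.06)
for p in [(404,432),(434,420),(461,408),(488,397)]: r(d,'plugtop r y g b',*p,.09)
r(d,'orange top',420,396,.09)
for p in [(379,463),(398,475),(512,428),(490,412)]: r(d,'rack top',*p,.04)
E
python3 - <<'E'
import cv2
a=cv2.imread('pics/wrist0_raw.png')[80:260,170:350]
b=cv2.imread('pics/side0_raw.png')[240:340,240:350]
import numpy as np
a=cv2.resize(a,(560,560),interpolation=2);b=cv2.resize(b,(616,560),interpolation=2)[:,:,:]
cv2.imwrite('pics/z1.png',cv2.resize(np.hstack([a,b]),(800,381)))
E
```

```text
red term [0.5498 0.1337 0.06  ]
tester TL [0.4729 0.1762 0.06  ]
TR [0.6218 0.1853 0.06  ]
R low [ 0.6433 -0.1261  0.06  ]
L low [ 0.4912 -0.1261  0.06  ]
A top [0.533  0.0887 0.09  ]
A top [0.5797 0.0927 0.09  ]
A top [0.5371 0.0245 0.09  ]
A top [0.5854 0.0252 0.09  ]
B top [0.5341 0.0192 0.09  ]
B top [0.5796 0.0207 0.09  ]
B top [ 0.5355 -0.0534  0.09  ]
B top [ 0.5831 -0.0517  0.09  ]
knob [ 0.569  -0.1227  0.152 ]
tote rim [0.6735 0.2826 0.06  ]
tote rim [0.6651 0.4625 0.06  ]
tote rim [0.3788 0.4455 0.06  ]
tote rim [0.385  0.2586 0.06  ]
plugtop r y g b [ 0.4204 -0.3656  0.09  ]
plugtop r y g b [ 0.471  -0.3647  0.09  ]
plugtop r y g b [ 0.5201 -0.3615  0.09  ]
plugtop r y g b [ 0.57   -0.3601  0.09  ]
orange top [ 0.4818 -0.3073  0.09  ]
rack top [ 0.3843 -0.3559  0.04  ]
rack top [ 0.3966 -0.3899  0.04  ]
rack top [ 0.597  -0.3897  0.04  ]
rack top [ 0.5901 -0.3425  0.04  ]
```

View pics/z1.png

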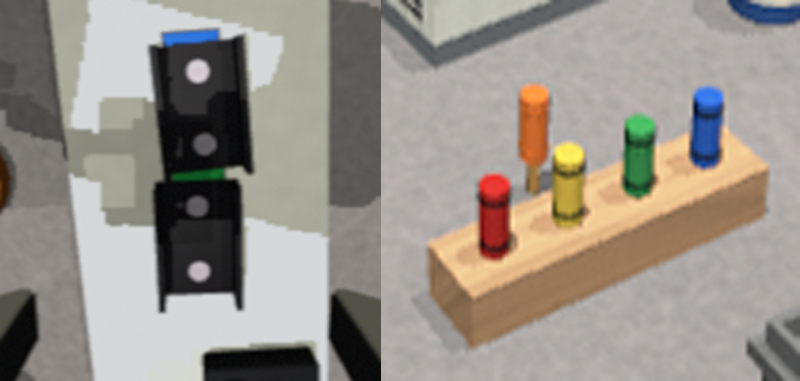

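Bracket A is at about (0.559, 0.058) with yaw 0.07, and B at (0.558, -0.016) with yaw 0.03. The plugs stand at y≈-0.363: red at x=.42, yellow .47, green .52, blue .57. The orange one at (0.48, -0.31), crop (535,125), sits outside the rack and isn't part of the job. I'll start with bracket A.

>>> servo_tool([
  {"x": 0.029,"y": 0.005,"turn": -2},
  {"x": 0.029,"y": 0.004,"turn": -2},
  {"z": 0.04},
  {"z": 0.04},
  {"z": 0.04},
  {"z": 0.03},
  {},
], claw=1)

```text
invalid input at $.increments[0]: expected keys x, y, z, turn
```

>>> servo_tool([
  {},
  {},
  {},
  {},
], claw=0, squeeze=30)

```text
invalid input at $.increments[0]: expected keys x, y, z, turn
```

All four keys are needed in every row.

>>> servo_tool([
  {"x": 0.029,"y": 0.005,"z": 0,"turn": -2},
  {"x": 0.029,"y": 0.004,"z": 0,"turn": -2},
  {"x": 0,"y": 0,"z": 0.04,"turn": 0},
  {"x": 0,"y": 0,"z": 0.04,"turn": 0},
  {"x": 0,"y": 0,"z": 0.04,"turn": 0},
  {"x": 0,"y": 0,"z": 0.03,"turn": 0},
  {"x": 0,"y": 0,"z": 0,"turn": 0},
], claw=1)

```text
time_s: 1.02
ee_pos: [0.5557, 0.0583, 0.0662]
ee_rot: [-2.139, -2.294, 0.006]
contact_force: [-0.1, -0.8, -1.1]
opening: 0.0932
grasp_force: 0.0
```

>>> servo_tool([
  {"x": 0,"y": 0,"z": 0,"turn": 0},
  {"x": 0,"y": 0,"z": 0,"turn": 0},
  {"x": 0,"y": 0,"z": 0,"turn": 0},
  {"x": 0,"y": 0,"z": 0,"turn": 0},
], claw=0, squeeze=30)

```text
time_s: 1.52
ee_pos: [0.5583, 0.0581, 0.0693]
ee_rot: [2.142, 2.297, 0.001]
contact_force: [0.5, -0.8, -0.9]
opening: 0.0576
grasp_force: 0.0
```

>>> servo_tool([
  {"x": 0,"y": 0,"z": 0,"turn": 0},
  {"x": 0,"y": 0,"z": 0,"turn": 0},
  {"x": 0,"y": 0,"z": 0,"turn": 0},
  {"x": 0,"y": 0,"z": -0.04,"turn": 0},
  {"x": 0,"y": 0,"z": -0.04,"turn": 0},
  {"x": 0,"y": 0,"z": -0.04,"turn": 0},
])

```text
time_s: 2.28
ee_pos: [0.5573, 0.0582, 0.1891]
ee_rot: [-2.142, -2.296, 0.002]
contact_force: [1.7, 0.3, -2.4]
opening: 0.048
grasp_force: 29.8
```

>>> servo_tool([
  {"x": 0.044,"y": 0.006,"z": 0,"turn": 0},
  {"x": 0.044,"y": 0.006,"z": 0,"turn": 0},
  {"x": 0.044,"y": 0.006,"z": 0,"turn": 0},
  {"x": 0.044,"y": 0.006,"z": 0,"turn": 0},
  {"x": 0.044,"y": 0.006,"z": 0,"turn": 0},
  {"x": 0.044,"y": 0.006,"z": 0,"turn": 0},
  {"x": 0.042,"y": 0.005,"z": 0,"turn": 0},
  {"x": 0,"y": 0,"z": 0.05,"turn": 0},
  {"x": 0,"y": 0,"z": 0.05,"turn": 0},
  {"x": 0,"y": 0,"z": 0.04,"turn": 0},
  {"x": 0,"y": 0,"z": 0.026,"turn": 0},
  {"x": 0,"y": 0,"z": 0,"turn": 0},
])

```text
time_s: 3.78
ee_pos: [0.5749, 0.3651, 0.019]
ee_rot: [-2.14, -2.295, 0.011]
contact_force: [-0.6, 0.3, -1.4]
opening: 0.048
grasp_force: 29.8
```

>>> servo_tool([
  {"x": 0,"y": 0,"z": 0.004,"turn": 0},
  {"x": 0,"y": 0,"z": 0,"turn": 0},
])

```text
time_s: 4.03
ee_pos: [0.5783, 0.3666, 0.0199]
ee_rot: [2.142, 2.297, 0.003]
contact_force: [0.6, 0.4, -1.7]
opening: 0.0478
grasp_force: 29.8
```

>>> servo_tool([
  {"x": 0,"y": 0,"z": 0,"turn": 0},
  {"x": 0,"y": 0,"z": 0,"turn": 0},
  {"x": 0,"y": 0,"z": -0.04,"turn": 0},
  {"x": 0,"y": 0,"z": -0.055,"turn": 0},
  {"x": 0,"y": 0,"z": -0.055,"turn": 0},
  {"x": -0.055,"y": -0.006,"z": -0.05,"turn": 0},
  {"x": -0.055,"y": -0.007,"z": 0,"turn": 0},
  {"x": -0.055,"y": -0.007,"z": 0,"turn": 0},
  {"x": -0.055,"y": -0.007,"z": 0,"turn": 0},
  {"x": -0.055,"y": -0.007,"z": 0,"turn": 0},
  {"x": -0.055,"y": -0.007,"z": 0,"turn": 0},
  {"x": 0,"y": 0,"z": 0,"turn": 0},
], claw=0.7)

```text
time_s: 5.52
ee_pos: [0.5601, 0.0394, 0.2113]
ee_rot: [2.147, 2.291, -0.0]
contact_force: [-0.5, 1.6, -0.3]
opening: 0.0652
grasp_force: 0.0
```

```bash
python3 - <<'E'
from h import *
c,im=snap('wrist','w2',scale=1.5); import pickle; pickle.dump(c,open('w2.pkl','wb'))
c,im=snap('scene','s2',scale=1.5)
E
```

```text
(no output)
```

View pics/w2.png

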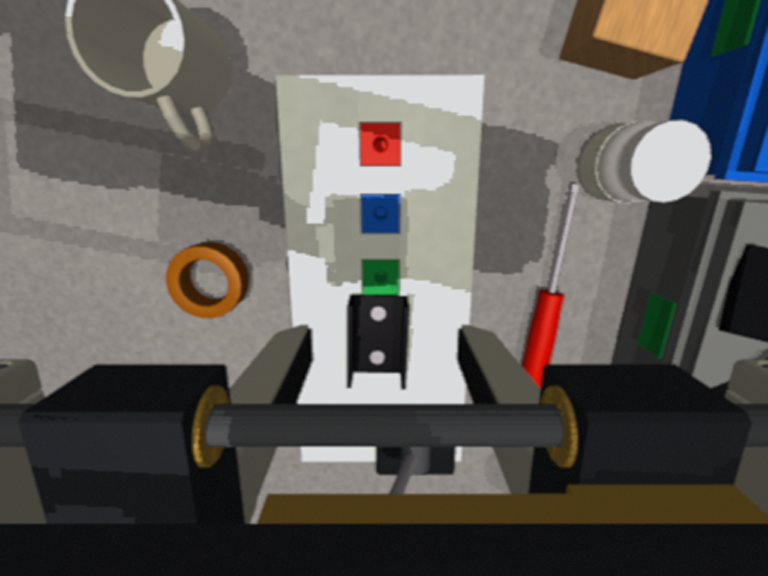

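The wrist view now shows the red, blue and green terminals uncovered, with holes at about (380,144), (380,213) and (380,278). Bracket B is at (377,335) and has only shifted slightly, if at all.

```bash
python3 - <<'E'
from h import *
import pickle
c=pickle.load(open('w2.pkl','rb'))
for p in [(380,144,.06),(380,213,.06),(380,278,.06),(349,296,.09),(408,296,.09),(348,387,.09),(405,388,.09),(277,76,.06),(484,75,.06),(300,461,.06)]: print(p,np.round(ray(c,p[0]/1.5,p[1]/1.5,p[2]),4))
E
```

```text
(380, 144, 0.06) [0.5501 0.1341 0.06  ]
(380, 213, 0.06) [0.5532 0.0829 0.06  ]
(380, 278, 0.06) [0.5564 0.0302 0.06  ]
(349, 296, 0.09) [0.5338 0.0228 0.09  ]
(408, 296, 0.09) [0.5781 0.0256 0.09  ]
(348, 387, 0.09) [ 0.536 -0.054  0.09 ]
(405, 388, 0.09) [ 0.5819 -0.052   0.09  ]
(277, 76, 0.06) [0.4735 0.1756 0.06  ]
(484, 75, 0.06) [0.6219 0.1857 0.06  ]
(300, 461, 0.06) [ 0.4921 -0.1526  0.06  ]
```

View pics/s2.png

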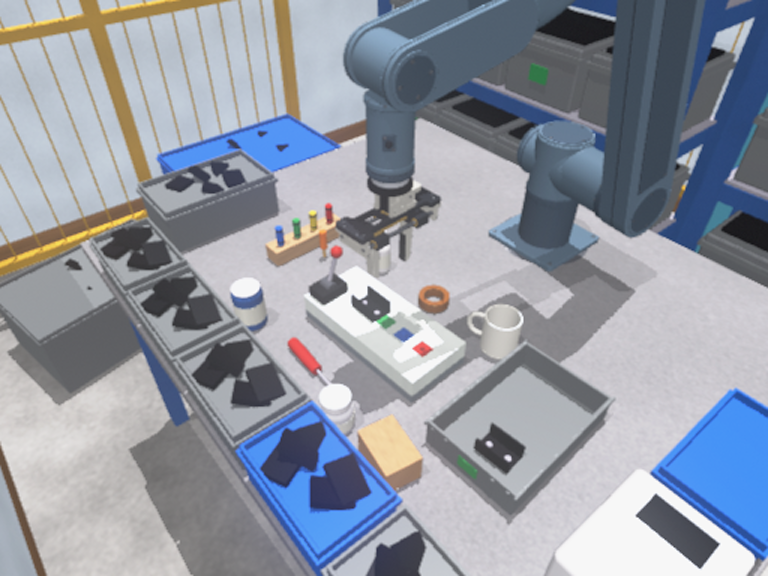

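Bracket A is in the tote at scene pixel (500,447). Next is bracket B at (0.5575, -0.0145).

>>> servo_tool([
  {"x": -0.027,"y": -0.003,"z": 0,"turn": 1},
  {"x": -0.027,"y": -0.003,"z": 0,"turn": 0.5},
  {"x": 0,"y": 0,"z": 0,"turn": 0},
  {"x": 0,"y": 0,"z": 0.04,"turn": 0},
  {"x": 0,"y": 0,"z": 0.04,"turn": 0},
  {"x": 0,"y": 0,"z": 0.04,"turn": 0},
  {"x": 0,"y": 0,"z": 0.022,"turn": 0},
  {"x": 0,"y": 0,"z": 0,"turn": 0},
], claw=1)

```text
time_s: 6.62
ee_pos: [0.556, -0.0089, 0.0669]
ee_rot: [-2.168, -2.269, 0.003]
contact_force: [0.5, 0.1, 0.2]
opening: 0.0931
grasp_force: 0.0
```

>>> servo_tool([
  {"x": 0,"y": 0,"z": 0,"turn": 0},
  {"x": 0,"y": 0,"z": 0,"turn": 0},
  {"x": 0,"y": 0,"z": 0,"turn": 0},
  {"x": 0,"y": 0,"z": 0,"turn": 0},
  {"x": 0,"y": 0,"z": 0,"turn": 0},
  {"x": 0,"y": 0,"z": 0,"turn": 0},
  {"x": 0,"y": 0,"z": 0,"turn": 0},
  {"x": 0,"y": 0,"z": -0.04,"turn": 0},
  {"x": 0,"y": 0,"z": -0.04,"turn": 0},
  {"x": 0,"y": 0,"z": -0.04,"turn": 0},
], claw=0)

```text
time_s: 7.88
ee_pos: [0.5568, -0.011, 0.1891]
ee_rot: [-2.172, -2.268, 0.001]
contact_force: [0.5, -0.4, -0.8]
opening: 0.048
grasp_force: 30.0
```

>>> servo_tool([
  {"x": 0.047,"y": -0.008,"z": 0,"turn": 0},
  {"x": 0.047,"y": -0.008,"z": 0,"turn": 0},
  {"x": 0.047,"y": -0.008,"z": 0,"turn": 0},
  {"x": 0.047,"y": -0.008,"z": 0,"turn": 0},
  {"x": 0.047,"y": -0.008,"z": 0,"turn": 0},
  {"x": 0.047,"y": -0.008,"z": 0,"turn": 0},
  {"x": 0.047,"y": -0.008,"z": 0,"turn": 0},
  {"x": 0.047,"y": -0.009,"z": 0,"turn": 0},
  {"x": 0,"y": 0,"z": 0.05,"turn": 0},
  {"x": 0,"y": 0,"z": 0.05,"turn": 0},
  {"x": 0,"y": 0,"z": 0.04,"turn": 0},
  {"x": 0,"y": 0,"z": 0.03,"turn": 0},
])

```text
time_s: 9.38
ee_pos: [0.4746, 0.3611, 0.0159]
ee_rot: [-2.172, -2.269, 0.005]
contact_force: [1.0, -0.0, -0.9]
opening: 0.0477
grasp_force: 30.0
```

>>> servo_tool([
  {"x": 0,"y": 0,"z": 0.002,"turn": 0},
  {"x": 0,"y": 0,"z": 0,"turn": 0},
])

```text
time_s: 9.62
ee_pos: [0.476, 0.3617, 0.0168]
ee_rot: [-2.172, -2.269, 0.001]
contact_force: [0.7, -0.2, -1.2]
opening: 0.0478
grasp_force: 30.0
```

>>> servo_tool([
  {"x": 0,"y": 0,"z": 0,"turn": 0},
  {"x": 0,"y": 0,"z": 0,"turn": 0},
  {"x": 0,"y": 0,"z": -0.04,"turn": 0},
  {"x": 0,"y": 0,"z": -0.055,"turn": 0},
  {"x": 0,"y": 0,"z": -0.055,"turn": 0},
  {"x": -0.055,"y": 0.015,"z": -0.05,"turn": 0},
  {"x": -0.055,"y": 0.01,"z": 0,"turn": 0},
  {"x": -0.055,"y": 0.01,"z": 0,"turn": 0},
  {"x": -0.055,"y": 0.01,"z": 0,"turn": 0},
  {"x": -0.055,"y": 0.01,"z": 0,"turn": 0},
  {"x": -0.055,"y": 0.01,"z": 0,"turn": 0},
  {"x": -0.055,"y": 0,"z": 0,"turn": 0},
], claw=0.7)

```text
time_s: 11.12
ee_pos: [0.5552, -0.0125, 0.2086]
ee_rot: [2.171, 2.268, 0.002]
contact_force: [0.1, 0.1, -0.1]
opening: 0.0652
grasp_force: 0.0
```

```bash
python3 - <<'E'
from h import *
import pickle
snap('scene','s3')
c,im=snap('wrist','w3'); pickle.dump(c,open('w3.pkl','wb'))
a=cv2.imread('pics/s3_raw.png')[150:350,190:420]
b=cv2.imread('pics/w3_raw.png')[:340,100:420]
h=420
cv2.imwrite('pics/z3.png',np.hstack([cv2.resize(a,(400,h)),cv2.resize(b,(400,h))]))
E
```

```text
(no output)
```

View pics/z3.png

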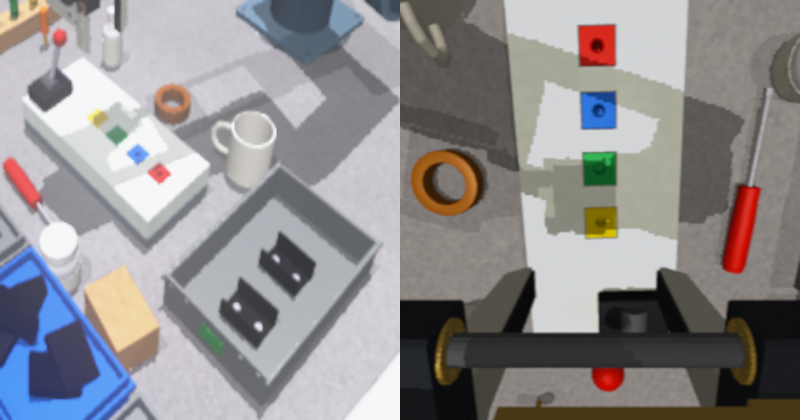

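Both brackets lie in the tote and all four terminals are clear: red, blue, green, yellow from +y to -y. Next I'll measure the terminals with averaged blob centroids. I'll repeat it with the tool turned by 90° to cancel the hand-eye bias.

```bash
cat >> h.py <<'E'
HUE=dict(red=(172,8),yellow=(22,35),green=(50,80),blue=(102,125))
def blob(im,col,box=None,amin=60):
    """centroid (px) of the filled hull of the biggest blobs of a colour"""
    hsv=cv2.cvtColor(im,cv2.COLOR_RGB2HSV); lo,hi=HUE[col]; h=hsv[...,0]
    m=((h>=lo)&(h<=hi)) if lo<hi else ((h>=lo)|(h<=hi))
    m=(m&(hsv[...,1]>130)&(hsv[...,2]>45)).astype(np.uint8)
    if box is not None:
        k=np.zeros_like(m); k[box[1]:box[3],box[0]:box[2]]=1; m*=k
    m=cv2.morphologyEx(m,cv2.MORPH_CLOSE,np.ones((5,5)))
    out=[]
    for c in cv2.findContours(m,0,2)[0]:
        hl=cv2.convexHull(c); M=cv2.moments(hl)
        if M['m00']>amin: out.append((M['m00'],M['m10']/M['m00'],M['m01']/M['m00'],cv2.boundingRect(c)))
    return sorted(out,reverse=True)
def terms(n,box):
    res={k:[] for k in HUE}
    for i in range(n):
        c=calibration('wrist'); im=capture('wrist')
        for k in HUE:
            b=[q for q in blob(im,k,box) if .6<q[3][2]/q[3][3]<1.6]
            if b: res[k].append(np.r_[ray(c,b[0][1]+.0,b[0][2]+.0,.06)[:2],b[0][0],b[0][3]])
    cv2.imwrite('pics/last.png',im[:,:,::-1])
    for k,v in res.items():
        if v: print(k,np.round(np.mean(v,0),4)[:3],np.round(np.std(v,0)[:2]*1e3,2),'mm',v[0][3:],len(v))
E
python3 - <<'E'
from h import *
terms(6,(180,10,320,200))
for i in range(4): print(np.round(observe()['ee_pos'],4)); capture('wrist')
print(R.from_rotvec(observe()['ee_rot']).as_matrix().round(3))
E
```

```text
red [5.498000e-01 1.345000e-01 8.353333e+02] [0.13 0.05] mm [243.  25.  29.  32.] 6
yellow [ 5.599e-01 -2.060e-02  5.385e+02] [0.16 0.19] mm [248. 171.  25.  24.] 6
green [5.564000e-01 3.130000e-02 5.759167e+02] [0.17 0.13] mm [247. 127.  25.  26.] 6
blue [5.531e-01 8.270e-02 7.115e+02] [0.18 0.05] mm [245.  78.  27.  30.] 6
[ 0.5545 -0.0091  0.2081]
[ 0.5546 -0.0091  0.208 ]
[ 0.5546 -0.0092  0.2079]
[ 0.5546 -0.0093  0.2079]
[[-0.045  0.999  0.   ]
 [ 0.999  0.045  0.   ]
 [ 0.     0.    -1.   ]]
```

>>> servo_tool([
  {"x": 0.035,"y": -0.041,"z": 0,"turn": 0},
  {"x": 0.035,"y": -0.041,"z": 0,"turn": 0},
  {"x": 0,"y": 0,"z": 0,"turn": 10.3},
  {"x": 0,"y": 0,"z": 0,"turn": 10.3},
  {"x": 0,"y": 0,"z": 0,"turn": 10.3},
  {"x": 0,"y": 0,"z": 0,"turn": 10.3},
  {"x": 0,"y": 0,"z": 0,"turn": 10.3},
  {"x": 0,"y": 0,"z": 0,"turn": 10.3},
  {"x": 0,"y": 0,"z": 0,"turn": 10.3},
  {"x": 0,"y": 0,"z": 0,"turn": 10.3},
  {"x": 0,"y": 0,"z": 0,"turn": 10.3},
])

```text
time_s: 13.1
ee_pos: [0.4696, 0.0563, 0.2078]
ee_rot: [-3.142, 0.013, -0.0]
contact_force: [0.1, -0.1, -0.6]
opening: 0.0655
grasp_force: 0.0
```

>>> servo_tool([
  {"x": 0,"y": 0,"z": 0,"turn": 0},
  {"x": 0,"y": 0,"z": 0,"turn": 0},
  {"x": 0,"y": 0,"z": 0,"turn": 0},
])

```text
time_s: 13.48
ee_pos: [0.4697, 0.0559, 0.2078]
ee_rot: [3.142, -0.002, 0.0]
contact_force: [-0.6, 0.5, 0.2]
opening: 0.065
grasp_force: 0.0
```

```bash
python3 - <<'E'
from h import *
terms(6,(100,10,400,230))
print(observe()['ee_pos'].round(4),R.from_rotvec(observe()['ee_rot']).as_matrix().round(3))
E
```

```text
red [5.502000e-01 1.341000e-01 7.104167e+02] [0.04 0.04] mm [173.  94.  30.  29.] 6
yellow [ 5.600000e-01 -2.120000e-02  7.203333e+02] [0.01 0.08] mm [313.  84.  27.  30.] 6
green [5.568000e-01 3.090000e-02 6.893333e+02] [0.05 0.05] mm [266.  88.  27.  29.] 6
blue [5.534000e-01 8.230000e-02 7.043333e+02] [0.03 0.04] mm [220.  91.  28.  29.] 6
[0.4697 0.0558 0.2078] [[ 1.    -0.003 -0.   ]
 [-0.003 -1.    -0.   ]
 [-0.     0.    -1.   ]]
```

Bias is negligible (about 0.4 mm). Terminals: red (.5499,.1346), blue (.5533,.0827), green (.5567,.0308), yellow (.5600,-.0211). Turning back and going to the rack.

>>> servo_tool([
  {"x": 0.03,"y": 0,"z": 0,"turn": -10},
  {"x": 0,"y": 0,"z": 0,"turn": -10},
  {"x": 0,"y": 0,"z": 0,"turn": -10},
  {"x": 0,"y": 0,"z": 0,"turn": -10},
  {"x": 0,"y": 0,"z": 0,"turn": -10},
  {"x": 0,"y": 0,"z": 0,"turn": -10},
  {"x": 0,"y": 0,"z": 0,"turn": -10},
  {"x": 0,"y": 0,"z": 0,"turn": -10},
  {"x": 0,"y": 0,"z": 0,"turn": -9.8},
], claw=0.4)

```text
time_s: 14.9
ee_pos: [0.4997, 0.0557, 0.2078]
ee_rot: [-2.223, -2.22, 0.0]
contact_force: [0.5, -0.5, -0.4]
opening: 0.0376
grasp_force: 0.0
```

>>> servo_tool([
  {"x": -0.05,"y": 0,"z": -0.01,"turn": 0},
  {"x": -0.05,"y": 0,"z": 0,"turn": 0},
  {"x": -0.05,"y": 0,"z": 0,"turn": 0},
  {"x": -0.05,"y": 0,"z": 0,"turn": 0},
  {"x": -0.05,"y": 0,"z": 0,"turn": 0},
  {"x": -0.05,"y": 0,"z": 0,"turn": 0},
  {"x": -0.05,"y": 0,"z": 0,"turn": 0},
  {"x": -0.05,"y": 0,"z": 0,"turn": 0},
  {"x": -0.05,"y": 0,"z": 0,"turn": 0},
  {"x": 0,"y": 0,"z": 0,"turn": 0},
  {"x": 0,"y": 0,"z": 0,"turn": 0},
])

```text
time_s: 16.27
ee_pos: [0.4963, -0.3939, 0.2172]
ee_rot: [-2.229, -2.212, -0.001]
contact_force: [0.2, 0.2, -0.3]
opening: 0.037
grasp_force: 0.0
```

```bash
python3 - <<'E'
from h import *
import pickle
c,im=snap('wrist','w4',scale=1.5); pickle.dump(c,open('w4.pkl','wb'))
print(observe()['ee_pos'].round(4),R.from_rotvec(observe()['ee_rot']).as_matrix().round(3))
E
```

```text
[ 0.4965 -0.3933  0.2176] [[ 0.006  1.    -0.   ]
 [ 1.    -0.006  0.001]
 [ 0.001 -0.    -1.   ]]
```

View pics/w4.png

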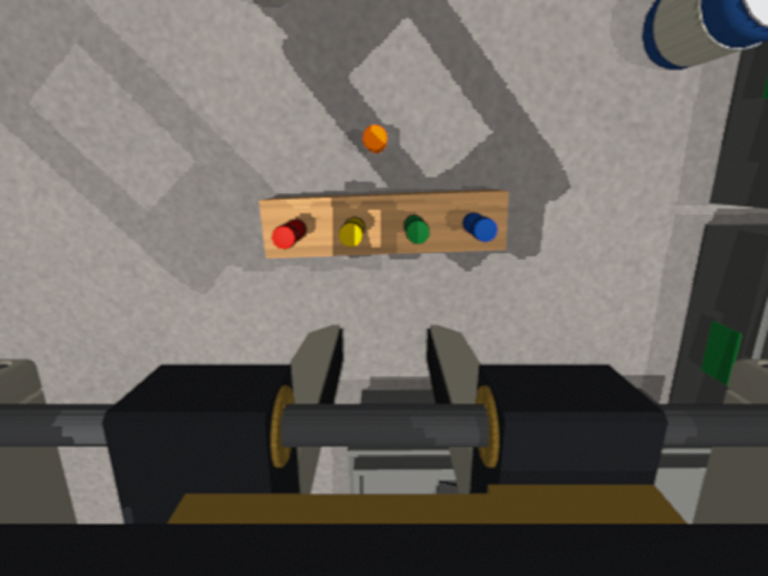

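The wrist view shows the plug tops: red (284,237), yellow (351,234), green (417,230) and blue (485,228). The orange one at (375,138) is off the rack and not meant.

```bash
python3 - <<'E'
from h import *
import pickle
c=pickle.load(open('w4.pkl','rb'))
for p in [(284,237,.09),(351,234,.09),(417,231,.09),(485,228,.09),(375,138,.08),(260,202,.04),(264,258,.04),(508,192,.04),(507,250,.04)]: print(p,np.round(ray(c,p[0]/1.5,p[1]/1.5,p[2]),4))
im=cv2.imread('pics/w4_raw.png')[110:180,165:345]
cv2.imwrite('pics/z4.png',cv2.resize(im,None,fx=4.4,fy=4.4,interpolation=2))
E
```

```text
(284, 237, 0.09) [ 0.4215 -0.3642  0.09  ]
(351, 234, 0.09) [ 0.471  -0.3624  0.09  ]
(417, 231, 0.09) [ 0.5196 -0.3606  0.09  ]
(485, 228, 0.09) [ 0.5694 -0.3588  0.09  ]
(375, 138, 0.08) [ 0.4895 -0.2951  0.08  ]
(260, 202, 0.04) [ 0.3908 -0.3422  0.04  ]
(264, 258, 0.04) [ 0.3899 -0.3904  0.04  ]
(508, 192, 0.04) [ 0.5993 -0.3357  0.04  ]
(507, 250, 0.04) [ 0.6022 -0.385   0.04  ]
```

View pics/z4.png

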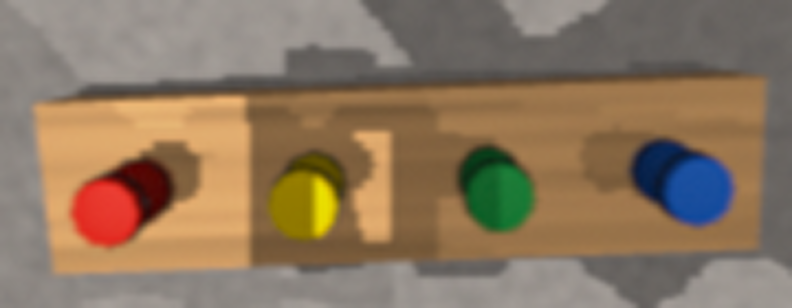

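Crop centres agree: red (107,212), yellow (304,204), green (500,197), blue (698,189), all in the rack. I'll take blue first, at (.5698,-.3597).

>>> servo_tool([
  {"x": 0.017,"y": 0.0365,"z": 0,"turn": 0},
  {"x": 0.017,"y": 0.0365,"z": 0,"turn": 0},
  {"x": 0,"y": 0,"z": 0.04,"turn": 0},
  {"x": 0,"y": 0,"z": 0.02,"turn": 0},
  {"x": 0,"y": 0,"z": 0,"turn": 0},
  {"x": 0,"y": 0,"z": 0,"turn": 0},
])

```text
time_s: 17.08
ee_pos: [0.5704, -0.3604, 0.1593]
ee_rot: [2.227, 2.213, 0.0]
contact_force: [-0.3, -1.2, 0.3]
opening: 0.0369
grasp_force: 0.0
```

>>> servo_tool([
  {"x": 0.0005,"y": -0.0005,"z": 0.04,"turn": 0},
  {"x": 0,"y": 0,"z": 0.04,"turn": 0},
  {"x": 0,"y": 0,"z": 0.028,"turn": 0},
  {"x": 0,"y": 0,"z": 0,"turn": 0},
  {"x": 0,"y": 0,"z": 0,"turn": 0},
])

```text
time_s: 17.7
ee_pos: [0.5704, -0.3612, 0.0521]
ee_rot: [2.227, 2.211, 0.0]
contact_force: [-0.0, 0.3, 0.7]
opening: 0.0375
grasp_force: 0.0
```

>>> servo_tool([
  {"x": 0,"y": 0,"z": 0,"turn": 0},
  {"x": 0,"y": 0,"z": 0,"turn": 0},
  {"x": 0,"y": 0,"z": 0,"turn": 0},
  {"x": 0,"y": 0,"z": 0,"turn": 0},
  {"x": 0,"y": 0,"z": 0,"turn": 0},
  {"x": 0,"y": 0,"z": 0,"turn": 0},
], claw=0, squeeze=30)

```text
time_s: 18.45
ee_pos: [0.5701, -0.3608, 0.0509]
ee_rot: [2.228, 2.212, 0.001]
contact_force: [-0.2, 1.2, 5.1]
opening: 0.0179
grasp_force: 30.0
```

>>> servo_tool([
  {"x": 0,"y": 0,"z": -0.03,"turn": 0},
  {"x": 0,"y": 0,"z": -0.05,"turn": 0},
  {"x": 0,"y": 0,"z": -0.05,"turn": 0},
  {"x": 0,"y": 0,"z": -0.05,"turn": 0},
  {"x": 0.055,"y": -0.002,"z": 0,"turn": 0},
  {"x": 0.055,"y": -0.002,"z": 0,"turn": 0},
  {"x": 0.055,"y": -0.002,"z": 0,"turn": 0},
  {"x": 0.055,"y": -0.002,"z": 0,"turn": 0},
  {"x": 0.055,"y": -0.002,"z": 0,"turn": 0},
  {"x": 0.055,"y": -0.002,"z": 0,"turn": 0},
  {"x": 0.055,"y": -0.001,"z": 0,"turn": 0},
  {"x": 0.055,"y": -0.001,"z": 0,"turn": 0},
])

```text
time_s: 19.95
ee_pos: [0.5576, 0.0814, 0.2294]
ee_rot: [-2.229, -2.213, 0.001]
contact_force: [1.2, 0.3, -0.5]
opening: 0.0176
grasp_force: 30.0
```

>>> servo_tool([
  {"x": 0.003,"y": 0,"z": 0.04,"turn": 0},
  {"x": 0,"y": 0,"z": 0.04,"turn": 0},
  {"x": 0,"y": 0,"z": 0.02,"turn": 0},
  {"x": 0,"y": 0,"z": 0,"turn": 0},
  {"x": 0,"y": 0,"z": 0,"turn": 0},
])

```text
time_s: 20.58
ee_pos: [0.5589, 0.0826, 0.1306]
ee_rot: [2.229, 2.213, 0.001]
contact_force: [0.0, -0.1, -0.6]
opening: 0.0174
grasp_force: 30.0
```

```bash
python3 - <<'E'
from h import *
snap('wrist','w5',scale=1.5)
o=observe();print(o['ee_pos'].round(4),o['opening'],o['grasp_force'])
M=R.from_rotvec(o['ee_rot']).as_matrix();print(M.round(4))
c=calibration('wrist'); 
print('predict px of pin tip(x1.5)',[round(1.5*q,1) for q in proj(c,o['ee_pos']+[0,0,-.039])], 'grip bottom',[round(1.5*q,1) for q in proj(c,o['ee_pos']+[0,0,-.011])])
E
```

```text
[0.5592 0.0826 0.131 ] 0.017584608595689576 29.98270958662033
[[ 7.1e-03  1.0e+00  1.9e-03]
 [ 1.0e+00 -7.1e-03 -1.0e-04]
 [-1.0e-04  1.9e-03 -1.0e+00]]
predict px of pin tip(x1.5) [np.float64(385.9), np.float64(315.7)] grip bottom [np.float64(386.2), np.float64(336.2)]
```

View pics/w5.png

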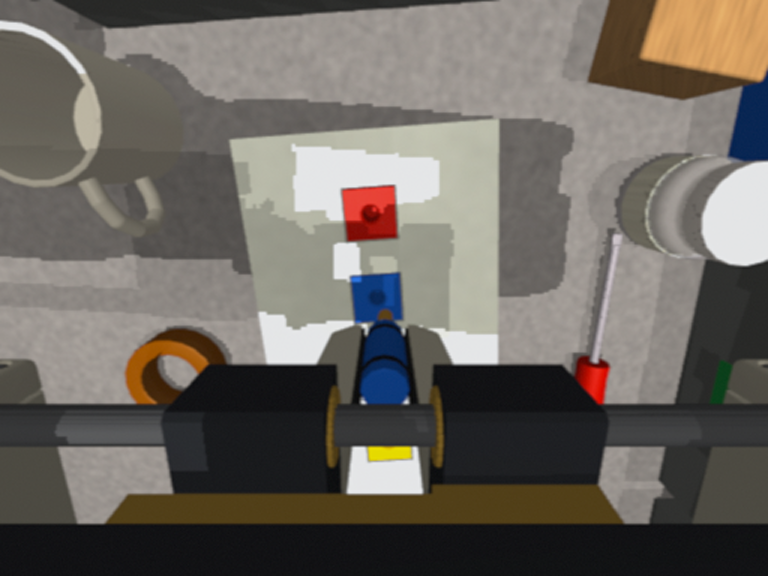

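The held plug's pin tip is at about (386,315) and the blue hole at (376,297). The tip prediction fits, so I'll enlarge to refine.

```bash
python3 - <<'E'
import cv2
im=cv2.imread('pics/w5_raw.png')[170:270,215:295]
cv2.imwrite('pics/z5.png',cv2.resize(im,None,fx=6,fy=6,interpolation=2))
E
```

```text
(no output)
```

View pics/z5.png

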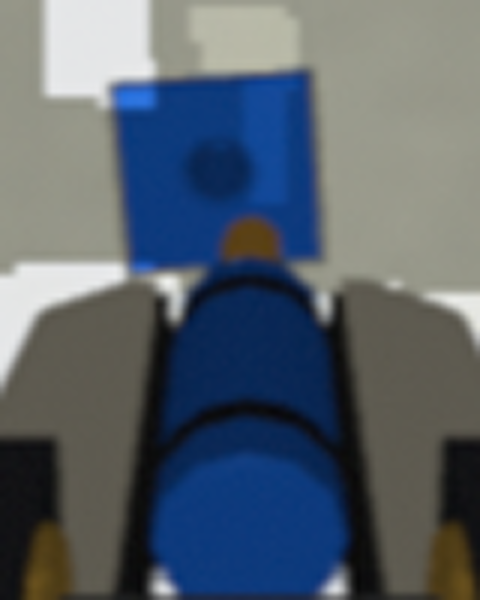

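```bash
python3 - <<'E'
from h import *
c=calibration('wrist');o=observe()
print(ray(c,251.6,197.9,.06),ray(c,256.7,210.4,o['ee_pos'][2]-.039),o['ee_pos'])
E
```

```text
[0.55409065 0.08324651 0.06      ] [0.55871991 0.08269119 0.09195074] [0.55918125 0.08264056 0.13095074]
```

>>> servo_tool([
  {"x": 0,"y": -0.005,"z": 0,"turn": 0},
  {"x": 0,"y": 0,"z": 0.02,"turn": 0},
  {"x": 0,"y": 0,"z": 0.008,"turn": 0},
  {"x": 0,"y": 0,"z": 0,"turn": 0},
  {"x": 0,"y": 0,"z": 0,"turn": 0},
])

```text
time_s: 21.25
ee_pos: [0.5538, 0.0828, 0.1024]
ee_rot: [2.229, 2.213, 0.001]
contact_force: [-0.8, -1.1, -0.3]
opening: 0.0173
grasp_force: 30.0
```

>>> servo_tool([
  {"x": 0,"y": 0,"z": 0.003,"turn": 0},
  {"x": 0,"y": 0,"z": 0.003,"turn": 0},
  {"x": 0,"y": 0,"z": 0.002,"turn": 0},
  {"x": 0,"y": 0,"z": 0,"turn": 0},
])

```text
time_s: 21.75
ee_pos: [0.5535, 0.0827, 0.0936]
ee_rot: [2.229, 2.214, -0.0]
contact_force: [0.1, -0.9, -0.5]
opening: 0.0176
grasp_force: 30.0
```

It's in the hole with no force. Pushing home.

>>> servo_tool([
  {"x": 0,"y": 0,"z": 0.006,"turn": 0},
  {"x": 0,"y": 0,"z": 0.006,"turn": 0},
  {"x": 0,"y": 0,"z": 0.006,"turn": 0},
  {"x": 0,"y": 0,"z": 0.004,"turn": 0},
  {"x": 0,"y": 0,"z": 0.001,"turn": 0},
  {"x": 0,"y": 0,"z": 0.001,"turn": 0},
  {"x": 0,"y": 0,"z": 0,"turn": 0},
])

```text
time_s: 22.62
ee_pos: [0.5535, 0.0826, 0.0709]
ee_rot: [2.228, 2.213, 0.0]
contact_force: [-1.2, -1.8, 7.7]
opening: 0.0172
grasp_force: 30.0
```

>>> servo_tool([
  {"x": 0,"y": 0,"z": 0.001,"turn": 0},
  {"x": 0,"y": 0,"z": 0,"turn": 0},
])

```text
time_s: 22.88
ee_pos: [0.5536, 0.0827, 0.0709]
ee_rot: [2.228, 2.213, 0.001]
contact_force: [-4.6, -2.4, 15.3]
opening: 0.0177
grasp_force: 30.0
```

>>> servo_tool([
  {"x": 0,"y": 0,"z": 0,"turn": 0},
  {"x": 0,"y": 0,"z": 0,"turn": 0},
  {"x": 0,"y": 0,"z": -0.03,"turn": 0},
  {"x": 0,"y": 0,"z": -0.05,"turn": 0},
  {"x": 0,"y": 0,"z": -0.05,"turn": 0},
  {"x": -0.056,"y": -0.004,"z": -0.03,"turn": 0},
  {"x": -0.056,"y": -0.004,"z": 0,"turn": 0},
  {"x": -0.056,"y": -0.004,"z": 0,"turn": 0},
  {"x": -0.056,"y": -0.004,"z": 0,"turn": 0},
  {"x": -0.056,"y": -0.004,"z": 0,"turn": 0},
  {"x": -0.056,"y": -0.004,"z": 0,"turn": 0},
  {"x": -0.056,"y": -0.004,"z": 0,"turn": 0},
], claw=0.4)

```text
time_s: 24.38
ee_pos: [0.5223, -0.3094, 0.2276]
ee_rot: [-2.228, -2.213, -0.001]
contact_force: [1.7, 0.7, 0.3]
opening: 0.0372
grasp_force: 0.0
```

>>> servo_tool([
  {"x": -0.052,"y": -0.0025,"z": 0,"turn": 0},
  {"x": 0,"y": 0,"z": 0.05,"turn": 0},
  {"x": 0,"y": 0,"z": 0.02,"turn": 0},
  {"x": 0,"y": 0,"z": 0,"turn": 0},
  {"x": 0,"y": 0,"z": 0,"turn": 0},
])

```text
time_s: 25.0
ee_pos: [0.5204, -0.3601, 0.1591]
ee_rot: [2.228, 2.213, 0.0]
contact_force: [-0.2, -0.8, 0.1]
opening: 0.0372
grasp_force: 0.0
```

Blue is seated. Picking green.

>>> servo_tool([
  {"x": -0.0015,"y": -0.0005,"z": 0.04,"turn": 0},
  {"x": 0,"y": 0,"z": 0.04,"turn": 0},
  {"x": 0,"y": 0,"z": 0.028,"turn": 0},
  {"x": 0,"y": 0,"z": 0,"turn": 0},
])

```text
time_s: 25.5
ee_pos: [0.5189, -0.3606, 0.0494]
ee_rot: [-2.227, -2.212, -0.0]
contact_force: [-0.5, -0.2, 0.9]
opening: 0.0369
grasp_force: 0.0
```

>>> servo_tool([
  {"x": 0,"y": 0,"z": 0,"turn": 0},
  {"x": 0,"y": 0,"z": 0,"turn": 0},
  {"x": 0,"y": 0,"z": 0,"turn": 0},
  {"x": 0,"y": 0,"z": 0,"turn": 0},
  {"x": 0,"y": 0,"z": 0,"turn": 0},
  {"x": 0,"y": 0,"z": 0,"turn": 0},
], claw=0)

```text
time_s: 26.25
ee_pos: [0.5204, -0.3623, 0.0522]
ee_rot: [2.227, 2.211, 0.0]
contact_force: [-0.9, 0.3, 6.7]
opening: 0.0175
grasp_force: 30.0
```

>>> servo_tool([
  {"x": 0,"y": 0,"z": -0.03,"turn": 0},
  {"x": 0,"y": 0,"z": -0.05,"turn": 0},
  {"x": 0,"y": 0,"z": -0.05,"turn": 0},
  {"x": 0,"y": 0,"z": -0.05,"turn": 0},
  {"x": 0.056,"y": 0.005,"z": 0,"turn": 0},
  {"x": 0.056,"y": 0.005,"z": 0,"turn": 0},
  {"x": 0.056,"y": 0.005,"z": 0,"turn": 0},
  {"x": 0.056,"y": 0.005,"z": 0,"turn": 0},
  {"x": 0.056,"y": 0.005,"z": 0,"turn": 0},
  {"x": 0.056,"y": 0.005,"z": 0,"turn": 0},
  {"x": 0.057,"y": 0.0035,"z": 0,"turn": 0},
  {"x": 0,"y": 0,"z": 0,"turn": 0},
])

```text
time_s: 27.75
ee_pos: [0.5551, 0.0353, 0.2305]
ee_rot: [-2.222, -2.219, -0.001]
contact_force: [0.5, -0.3, -0.1]
opening: 0.0173
grasp_force: 30.0
```

>>> servo_tool([
  {"x": 0,"y": 0,"z": 0.05,"turn": 0},
  {"x": 0,"y": 0,"z": 0.04,"turn": 0},
  {"x": 0,"y": 0,"z": 0.02,"turn": 0},
  {"x": 0,"y": 0,"z": 0,"turn": 0},
  {"x": 0,"y": 0,"z": 0,"turn": 0},
])

```text
time_s: 28.38
ee_pos: [0.5564, 0.0305, 0.1213]
ee_rot: [2.229, 2.212, 0.001]
contact_force: [-0.1, 0.4, -0.4]
opening: 0.0178
grasp_force: 30.0
```

```bash
python3 - <<'E'
from h import *
c,im=snap('wrist','w6'); o=observe(); print(o['ee_pos'].round(4))
t=[p for p in proj(c,o['ee_pos']+[0,0,-.039])]; h=proj(c,[.5567,.0308,.06]); print('tip',t,'hole',h)
k=im[170:270,215:295,::-1]; k=cv2.resize(k,None,fx=6,fy=6,interpolation=2)
for p,col in((t,(255,0,255)),(h,(255,255,255))): cv2.drawMarker(k,(int((p[0]-215+.5)*6),int((p[1]-170+.5)*6)),col,0,12,1)
cv2.imwrite('pics/z6.png',k)
E
```

```text
[0.5566 0.0306 0.1216]
tip [np.float64(257.60026869695287), np.float64(210.43345876386581)] hole (np.float64(257.5277560465525), np.float64(201.4302130293257))
```

View pics/z6.png

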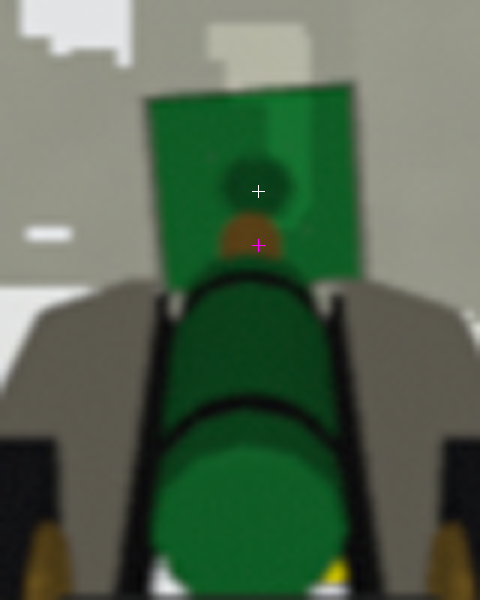

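Tip (250,240) and hole (257,187) both sit where they did for blue, which went in cleanly. Descending.

>>> servo_tool([
  {"x": 0,"y": 0.0002,"z": 0.015,"turn": 0},
  {"x": 0,"y": 0,"z": 0.006,"turn": 0},
  {"x": 0,"y": 0,"z": 0.003,"turn": 0},
  {"x": 0,"y": 0,"z": 0.003,"turn": 0},
  {"x": 0,"y": 0,"z": 0.002,"turn": 0},
  {"x": 0,"y": 0,"z": 0,"turn": 0},
])

```text
time_s: 29.18
ee_pos: [0.5565, 0.031, 0.0914]
ee_rot: [2.228, 2.213, 0.001]
contact_force: [4.3, -3.1, -0.5]
opening: 0.0172
grasp_force: 30.0
```

>>> servo_tool([
  {"x": 0,"y": 0,"z": 0.006,"turn": 0},
  {"x": 0,"y": 0,"z": 0.006,"turn": 0},
  {"x": 0,"y": 0,"z": 0.005,"turn": 0},
  {"x": 0,"y": 0,"z": 0.003,"turn": 0},
  {"x": 0,"y": 0,"z": 0.001,"turn": 0},
  {"x": 0,"y": 0,"z": 0.001,"turn": 0},
  {"x": 0,"y": 0,"z": 0,"turn": 0},
])

```text
time_s: 30.05
ee_pos: [0.5568, 0.0308, 0.0721]
ee_rot: [2.227, 2.212, 0.002]
contact_force: [-3.5, -3.8, 22.6]
opening: 0.0175
grasp_force: 30.0
```

>>> servo_tool([
  {"x": 0,"y": 0,"z": 0,"turn": 0},
  {"x": 0,"y": 0,"z": 0,"turn": 0},
  {"x": 0,"y": 0,"z": -0.03,"turn": 0},
  {"x": 0,"y": 0,"z": -0.05,"turn": 0},
  {"x": 0,"y": 0,"z": -0.05,"turn": 0},
  {"x": -0.05,"y": -0.011,"z": -0.03,"turn": 0},
  {"x": -0.057,"y": -0.012,"z": 0,"turn": 0},
  {"x": -0.057,"y": -0.012,"z": 0,"turn": 0},
  {"x": -0.057,"y": -0.012,"z": 0,"turn": 0},
  {"x": -0.057,"y": -0.012,"z": 0,"turn": 0},
  {"x": -0.057,"y": -0.012,"z": 0,"turn": 0},
  {"x": -0.057,"y": -0.012,"z": 0,"turn": 0},
], claw=0.4)

```text
time_s: 31.55
ee_pos: [0.4691, -0.3608, 0.2279]
ee_rot: [-2.227, -2.212, -0.002]
contact_force: [0.1, 0.6, -0.2]
opening: 0.0372
grasp_force: 0.0
```

>>> servo_tool([
  {"x": -0.003,"y": 0,"z": 0,"turn": 0},
  {"x": 0,"y": 0,"z": 0.05,"turn": 0},
  {"x": 0,"y": 0,"z": 0.02,"turn": 0},
  {"x": 0,"y": 0,"z": 0,"turn": 0},
  {"x": 0,"y": 0,"z": 0,"turn": 0},
])

```text
time_s: 32.17
ee_pos: [0.4707, -0.3625, 0.1599]
ee_rot: [2.228, 2.214, 0.001]
contact_force: [-0.1, -1.0, -0.3]
opening: 0.0373
grasp_force: 0.0
```

>>> servo_tool([
  {"x": -0.001,"y": 0,"z": 0.04,"turn": 0},
  {"x": 0,"y": 0,"z": 0.04,"turn": 0},
  {"x": 0,"y": 0,"z": 0.029,"turn": 0},
  {"x": 0,"y": 0,"z": 0,"turn": 0},
  {"x": 0,"y": 0,"z": 0,"turn": 0},
])

```text
time_s: 32.8
ee_pos: [0.4711, -0.365, 0.0522]
ee_rot: [2.227, 2.212, -0.0]
contact_force: [1.0, 0.8, 0.4]
opening: 0.037
grasp_force: 0.0
```

>>> servo_tool([
  {"x": 0,"y": 0,"z": 0,"turn": 0},
  {"x": 0,"y": 0,"z": 0,"turn": 0},
  {"x": 0,"y": 0,"z": 0,"turn": 0},
  {"x": 0,"y": 0,"z": 0,"turn": 0},
  {"x": 0,"y": 0,"z": 0,"turn": 0},
  {"x": 0,"y": 0,"z": 0,"turn": 0},
], claw=0)

```text
time_s: 33.55
ee_pos: [0.4705, -0.3646, 0.0513]
ee_rot: [2.228, 2.212, -0.0]
contact_force: [0.4, 0.4, 6.2]
opening: 0.0176
grasp_force: 30.0
```

>>> servo_tool([
  {"x": 0,"y": 0,"z": -0.03,"turn": 0},
  {"x": 0,"y": 0,"z": -0.05,"turn": 0},
  {"x": 0,"y": 0,"z": -0.05,"turn": 0},
  {"x": 0,"y": 0,"z": -0.05,"turn": 0},
  {"x": 0.049,"y": 0.0125,"z": 0,"turn": 0},
  {"x": 0.049,"y": 0.0125,"z": 0,"turn": 0},
  {"x": 0.049,"y": 0.0125,"z": 0,"turn": 0},
  {"x": 0.049,"y": 0.0125,"z": 0,"turn": 0},
  {"x": 0.049,"y": 0.0125,"z": 0,"turn": 0},
  {"x": 0.049,"y": 0.0125,"z": 0,"turn": 0},
  {"x": 0.049,"y": 0.012,"z": 0,"turn": 0},
  {"x": 0,"y": 0,"z": 0,"turn": 0},
])

```text
time_s: 35.05
ee_pos: [0.5594, -0.0183, 0.2299]
ee_rot: [-2.223, -2.218, -0.0]
contact_force: [0.0, -0.6, -0.6]
opening: 0.0175
grasp_force: 30.0
```

>>> servo_tool([
  {"x": 0,"y": 0,"z": 0.05,"turn": 0},
  {"x": 0,"y": 0,"z": 0.04,"turn": 0},
  {"x": 0,"y": 0,"z": 0.02,"turn": 0},
  {"x": 0,"y": 0,"z": 0,"turn": 0},
  {"x": 0,"y": 0,"z": 0,"turn": 0},
])

```text
time_s: 35.67
ee_pos: [0.56, -0.0226, 0.1212]
ee_rot: [2.229, 2.212, 0.001]
contact_force: [0.5, 0.9, 0.1]
opening: 0.0174
grasp_force: 30.0
```

```bash
cat >> h.py <<'E'
def look(term,name):
    c,im=snap('wrist','t'); o=observe(); print(o['ee_pos'].round(4))
    t=proj(c,o['ee_pos']+[0,0,-.039]); h=proj(c,[*term,.06])
    k=im[170:270,215:295,::-1]; k=cv2.resize(k,None,fx=6,fy=6,interpolation=2)
    for p,col in((t,(255,0,255)),(h,(255,255,255))):
        q=(int((p[0]-215+.5)*6),int((p[1]-170+.5)*6)); print(q); cv2.drawMarker(k,q,col,0,12,1)
    cv2.imwrite(f'pics/{name}.png',k)
E
python3 -c "
from h import *
look((.56,-.0211),'z7')"
```

```text
[ 0.5603 -0.0225  0.1215]
(258, 246)
(256, 184)
```

View pics/z7.png

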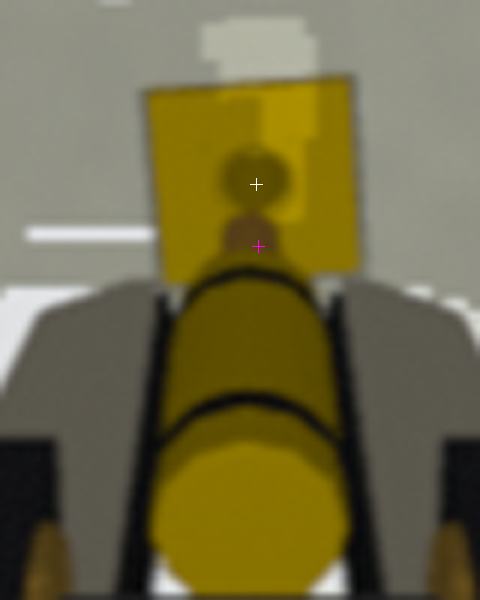

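The tip is at (250,238) and the hole at (255,179), about 1 mm further in +y than it was for green. Correcting by +0.8 mm and inserting.

>>> servo_tool([
  {"x": 0.0008,"y": -0.0002,"z": 0.015,"turn": 0},
  {"x": 0,"y": 0,"z": 0.006,"turn": 0},
  {"x": 0,"y": 0,"z": 0.003,"turn": 0},
  {"x": 0,"y": 0,"z": 0.003,"turn": 0},
  {"x": 0,"y": 0,"z": 0.002,"turn": 0},
  {"x": 0,"y": 0,"z": 0,"turn": 0},
])

```text
time_s: 36.48
ee_pos: [0.56, -0.0215, 0.0913]
ee_rot: [2.228, 2.212, 0.001]
contact_force: [4.6, -4.1, -1.0]
opening: 0.0175
grasp_force: 30.0
```

>>> servo_tool([
  {"x": 0,"y": 0,"z": 0.006,"turn": 0},
  {"x": 0,"y": 0,"z": 0.006,"turn": 0},
  {"x": 0,"y": 0,"z": 0.005,"turn": 0},
  {"x": 0,"y": 0,"z": 0.003,"turn": 0},
  {"x": 0,"y": 0,"z": 0.001,"turn": 0},
  {"x": 0,"y": 0,"z": 0.001,"turn": 0},
  {"x": 0,"y": 0,"z": 0,"turn": 0},
])

```text
time_s: 37.35
ee_pos: [0.5603, -0.0217, 0.0712]
ee_rot: [2.227, 2.212, 0.002]
contact_force: [-0.6, -4.6, 15.3]
opening: 0.0175
grasp_force: 30.0
```

>>> servo_tool([
  {"x": 0,"y": 0,"z": 0,"turn": 0},
  {"x": 0,"y": 0,"z": 0,"turn": 0},
  {"x": 0,"y": 0,"z": -0.03,"turn": 0},
  {"x": 0,"y": 0,"z": -0.05,"turn": 0},
  {"x": 0,"y": 0,"z": -0.05,"turn": 0},
  {"x": -0.049,"y": -0.0195,"z": -0.03,"turn": 0},
  {"x": -0.049,"y": -0.0195,"z": 0,"turn": 0},
  {"x": -0.049,"y": -0.0195,"z": 0,"turn": 0},
  {"x": -0.049,"y": -0.0195,"z": 0,"turn": 0},
  {"x": -0.049,"y": -0.0195,"z": 0,"turn": 0},
  {"x": -0.049,"y": -0.0195,"z": 0,"turn": 0},
  {"x": -0.05,"y": -0.0195,"z": 0,"turn": 0},
], claw=0.4)

```text
time_s: 38.85
ee_pos: [0.4193, -0.3643, 0.2282]
ee_rot: [-2.227, -2.212, -0.002]
contact_force: [0.5, -0.3, -0.0]
opening: 0.0374
grasp_force: 0.0
```

>>> servo_tool([
  {"x": 0,"y": 0,"z": 0,"turn": 0},
  {"x": 0,"y": 0,"z": 0.05,"turn": 0},
  {"x": 0,"y": 0,"z": 0.02,"turn": 0},
  {"x": 0,"y": 0,"z": 0,"turn": 0},
  {"x": 0,"y": 0,"z": 0,"turn": 0},
])

```text
time_s: 39.48
ee_pos: [0.421, -0.3635, 0.16]
ee_rot: [2.228, 2.214, 0.0]
contact_force: [-0.2, -1.9, 1.6]
opening: 0.0375
grasp_force: 0.0
```

>>> servo_tool([
  {"x": 0,"y": 0,"z": 0.04,"turn": 0},
  {"x": 0,"y": 0,"z": 0.04,"turn": 0},
  {"x": 0,"y": 0,"z": 0.029,"turn": 0},
  {"x": 0,"y": 0,"z": 0,"turn": 0},
  {"x": 0,"y": 0,"z": 0,"turn": 0},
])

```text
time_s: 40.1
ee_pos: [0.4214, -0.3649, 0.0521]
ee_rot: [2.227, 2.212, -0.0]
contact_force: [0.2, -0.3, -0.6]
opening: 0.0375
grasp_force: 0.0
```

>>> servo_tool([
  {"x": 0,"y": 0,"z": 0,"turn": 0},
  {"x": 0,"y": 0,"z": 0,"turn": 0},
  {"x": 0,"y": 0,"z": 0,"turn": 0},
  {"x": 0,"y": 0,"z": 0,"turn": 0},
  {"x": 0,"y": 0,"z": 0,"turn": 0},
  {"x": 0,"y": 0,"z": 0,"turn": 0},
], claw=0)

```text
time_s: 40.85
ee_pos: [0.4208, -0.3644, 0.0512]
ee_rot: [2.228, 2.212, -0.0]
contact_force: [-0.1, 0.8, 6.5]
opening: 0.0171
grasp_force: 30.0
```

>>> servo_tool([
  {"x": 0,"y": 0,"z": -0.04,"turn": 0},
  {"x": 0,"y": 0,"z": -0.05,"turn": 0},
  {"x": 0,"y": 0,"z": -0.05,"turn": 0},
  {"x": 0.0555,"y": 0.014,"z": -0.02,"turn": 0},
  {"x": 0.0555,"y": 0.014,"z": -0.02,"turn": 0},
  {"x": 0.0555,"y": 0.014,"z": 0,"turn": 0},
  {"x": 0.0555,"y": 0.014,"z": 0,"turn": 0},
  {"x": 0.0555,"y": 0.014,"z": 0,"turn": 0},
  {"x": 0.0555,"y": 0.014,"z": 0,"turn": 0},
  {"x": 0.0555,"y": 0.014,"z": 0,"turn": 0},
  {"x": 0.0555,"y": 0.014,"z": 0,"turn": 0},
  {"x": 0.0555,"y": 0.0135,"z": 0,"turn": 0},
])

```text
time_s: 42.35
ee_pos: [0.5493, 0.1365, 0.23]
ee_rot: [-2.229, -2.214, 0.001]
contact_force: [1.9, -0.6, -0.6]
opening: 0.0176
grasp_force: 30.0
```

>>> servo_tool([
  {"x": 0,"y": 0,"z": 0.05,"turn": 0},
  {"x": 0,"y": 0,"z": 0.04,"turn": 0},
  {"x": 0,"y": 0,"z": 0.02,"turn": 0},
  {"x": 0,"y": 0,"z": 0,"turn": 0},
  {"x": 0,"y": 0,"z": 0,"turn": 0},
])

```text
time_s: 42.98
ee_pos: [0.55, 0.1346, 0.1211]
ee_rot: [2.229, 2.213, 0.002]
contact_force: [0.3, -0.1, -1.1]
opening: 0.0179
grasp_force: 30.0
```

```bash
python3 -c "
from h import *
look((.5499,.1346),'z8')"
```

```text
[0.5502 0.1346 0.1215]
(259, 246)
(255, 194)
```

View pics/z8.png

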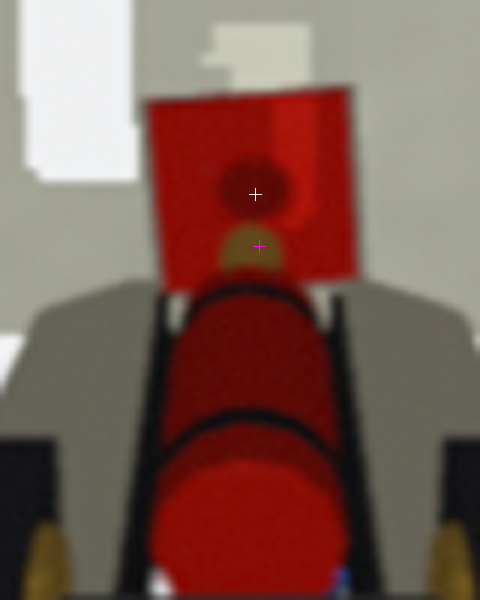

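The tip is at (252,250), about 1.2 mm lower than for green, and the hole at (253,190). Shifting about +0.9 mm in y and -0.4 mm in x.

>>> servo_tool([
  {"x": 0.0009,"y": -0.0004,"z": 0.015,"turn": 0},
  {"x": 0,"y": 0,"z": 0.006,"turn": 0},
  {"x": 0,"y": 0,"z": 0.003,"turn": 0},
  {"x": 0,"y": 0,"z": 0.003,"turn": 0},
  {"x": 0,"y": 0,"z": 0.002,"turn": 0},
  {"x": 0,"y": 0,"z": 0,"turn": 0},
])

```text
time_s: 43.78
ee_pos: [0.5495, 0.1354, 0.0913]
ee_rot: [2.229, 2.213, 0.001]
contact_force: [3.0, -1.1, -1.1]
opening: 0.0173
grasp_force: 30.0
```

>>> servo_tool([
  {"x": 0,"y": 0,"z": 0.006,"turn": 0},
  {"x": 0,"y": 0,"z": 0.006,"turn": 0},
  {"x": 0,"y": 0,"z": 0.005,"turn": 0},
  {"x": 0,"y": 0,"z": 0.003,"turn": 0},
  {"x": 0,"y": 0,"z": 0.001,"turn": 0},
  {"x": 0,"y": 0,"z": 0.001,"turn": 0},
  {"x": 0,"y": 0,"z": 0,"turn": 0},
])

```text
time_s: 44.65
ee_pos: [0.5497, 0.1354, 0.0712]
ee_rot: [2.228, 2.213, 0.002]
contact_force: [-0.7, -2.5, 14.9]
opening: 0.0175
grasp_force: 30.0
```

Red is seated. Releasing and locating the lever knob by triangulation.

>>> servo_tool([
  {"x": 0,"y": 0,"z": 0,"turn": 0},
  {"x": 0,"y": 0,"z": 0,"turn": 0},
  {"x": 0,"y": 0,"z": -0.03,"turn": 0},
  {"x": 0,"y": 0,"z": -0.05,"turn": 0},
  {"x": 0,"y": 0,"z": -0.05,"turn": 0},
  {"x": 0,"y": 0,"z": -0.05,"turn": 0},
  {"x": 0,"y": 0,"z": 0,"turn": 0},
], claw=0.4)

```text
time_s: 45.52
ee_pos: [0.5503, 0.136, 0.2529]
ee_rot: [2.226, 2.211, 0.008]
contact_force: [-0.4, -0.7, -0.9]
opening: 0.0373
grasp_force: 0.0
```

```bash
cat > lev.py <<'E'
from h import *
def tri(pts):
    A=np.zeros((3,3));b=np.zeros(3)
    for c,u,v in pts:
        f=192/np.tan(np.radians(c['vfov'])/2)
        d=rot(c)@np.array([(u-c['cx'])/f,(v-c['cy'])/f,1]); d/=np.linalg.norm(d)
        P=np.eye(3)-np.outer(d,d); A+=P; b+=P@np.array(c['position'])
    return np.linalg.solve(A,b)
s,ims=snap('scene','s9'); d,imd=snap('side','d9')
for n,c,im in(('scene',s,ims),('side',d,imd)):
    print(n,[(round(a),round(x,1),round(y,1),r) for a,x,y,r in blob(im,'red',amin=15)])
    for k in('blue','green','yellow'): print(k,[(round(a),round(x,1),round(y,1),r) for a,x,y,r in blob(im,k,amin=15)][:6])
for n,p in dict(red=(.5499,.1346),blue=(.5533,.0827),green=(.5567,.0308),yellow=(.56,-.0211)).items():
    print(n,'grip centre home px scene',np.round(proj(s,[*p,.085]),1),'side',np.round(proj(d,[*p,.085]),1))
E
python3 lev.py
```

```text
scene [(158, 202.0, 236.1, (192, 226, 21, 22)), (20, 223.8, 166.9, (221, 165, 7, 5))]
blue [(7820, 483.6, 92.2, (439, 0, 73, 168)), (6738, 210.8, 323.2, (157, 268, 111, 116)), (5125, 483.4, 312.9, (434, 259, 78, 114)), (2680, 166.4, 99.1, (105, 77, 121, 39)), (426, 345.4, 72.1, (320, 61, 55, 22)), (366, 416.6, 6.1, (397, 0, 35, 16))]
green [(136, 413.2, 68.8, (406, 62, 15, 15)), (96, 358.5, 49.2, (353, 44, 12, 12))]
yellow [(250, 45.8, 159.2, (0, 141, 95, 37)), (53, 94.6, 2.1, (80, 0, 30, 6)), (16, 28.9, 14.6, (19, 13, 20, 4))]
side [(188, 300.9, 211.0, (290, 201, 22, 21)), (116, 225.0, 182.1, (220, 173, 11, 18)), (57, 271.3, 193.3, (267, 189, 10, 10))]
blue [(6346, 117.1, 134.1, (45, 98, 142, 76)), (3032, 135.4, 30.3, (48, 15, 155, 28)), (2144, 292.7, 153.8, (261, 130, 68, 55)), (260, 344.0, 218.1, (332, 212, 25, 14)), (229, 221.2, 112.0, (216, 97, 11, 31)), (118, 341.4, 241.3, (331, 237, 23, 9))]
green [(166, 55.7, 94.2, (47, 88, 18, 13)), (142, 125.5, 83.9, (118, 78, 16, 13)), (135, 365.9, 377.1, (360, 367, 17, 17)), (126, 433.9, 273.4, (427, 266, 17, 15)), (116, 242.6, 196.2, (238, 187, 11, 18)), (112, 189.0, 74.4, (183, 69, 13, 12))]
yellow [(138, 251.5, 203.8, (246, 194, 12, 19))]
red grip centre home px scene [281.8 226.2] side [225.4 180.3]
blue grip centre home px scene [269.1 216.9] side [233.7 187. ]
green grip centre home px scene [257.  208.1] side [242.4 194.2]
yellow grip centre home px scene [245.5 199.7] side [251.7 201.7]
```

```bash
python3 - <<'E'
from lev import *
E
python3 - <<'E'
import sys; sys.path.insert(0,'.')
sys.stdout=open('/dev/null','w')
from lev import *
sys.stdout=sys.__stdout__
p=tri([(s,224,168),(d,271.3,193.3)]); print('knob',p.round(4), proj(s,p),proj(d,p))
# lever hypotheses: tester frame
yaw=.0653; o=np.array([.5550,.0568]); Rz=np.array([[np.cos(yaw),-np.sin(yaw)],[np.sin(yaw),np.cos(yaw)]])
print('knob in tester frame rel. row mid',Rz.T@(p[:2]-o))
w=__import__('pickle').load(open('w3.pkl','rb'))
raw=cv2.imread('pics/w3_raw.png')[:,:,::-1]
for a,x,y,r in blob(raw,'red',(180,240,330,330),20): 
    for z in(.152,.162): q=ray(w,x,y,z); print('w3 knob',z,q.round(4),Rz.T@(q[:2]-o),a,r)
# lever base dark block in w3
g=cv2.cvtColor(raw,cv2.COLOR_RGB2GRAY)[235:265,225:320]; print(((g<60)*1).sum(0).tolist()); 
E
```

```text
scene [(158, 202.0, 236.1, (192, 226, 21, 22)), (20, 223.8, 166.9, (221, 165, 7, 5))]
blue [(7936, 483.6, 91.6, (439, 0, 73, 168)), (6742, 210.7, 323.2, (157, 268, 111, 116)), (5125, 483.4, 312.9, (434, 259, 78, 114)), (2684, 166.4, 99.0, (105, 77, 121, 39)), (406, 346.6, 72.6, (322, 62, 53, 21)), (360, 416.6, 6.1, (397, 0, 35, 16))]
green [(131, 413.0, 68.9, (406, 62, 14, 15)), (94, 358.6, 49.4, (353, 44, 12, 12))]
yellow [(249, 45.9, 159.1, (0, 141, 95, 37)), (53, 94.6, 2.1, (80, 0, 30, 6)), (16, 29.1, 14.6, (19, 13, 20, 4))]
side [(190, 300.9, 211.0, (290, 201, 22, 21)), (116, 225.0, 182.1, (220, 173, 11, 18)), (58, 271.3, 193.4, (267, 189, 10, 10))]
blue [(6327, 117.0, 134.1, (45, 98, 142, 76)), (3040, 135.4, 30.3, (48, 15, 155, 28)), (2142, 292.7, 153.8, (261, 130, 68, 55)), (261, 344.0, 218.1, (332, 212, 25, 14)), (216, 221.0, 112.3, (216, 98, 11, 30)), (119, 341.4, 241.3, (331, 237, 23, 9))]
green [(168, 55.7, 94.3, (47, 88, 18, 13)), (138, 125.6, 83.8, (118, 78, 16, 12)), (135, 365.9, 377.1, (360, 367, 17, 17)), (126, 433.9, 273.4, (427, 266, 17, 15)), (116, 242.6, 196.2, (23
[... 410 characters left out ...]
.95014468131936), np.float64(168.00601665689345)) (np.float64(271.240148896993), np.float64(193.29695733204636))
knob in tester frame rel. row mid [ 0.00259981 -0.17397972]
w3 knob 0.152 [ 0.5685 -0.126   0.152 ] [ 0.00155192 -0.18328132] 391.5 (254, 297, 25, 20)
w3 knob 0.162 [ 0.5677 -0.1177  0.162 ] [ 0.00131969 -0.1749663 ] 391.5 (254, 297, 25, 20)
[0, 0, 0, 0, 0, 0, 0, 0, 0, 0, 0, 0, 0, 0, 0, 0, 0, 0, 0, 0, 0, 0, 0, 0, 0, 0, 0, 0, 0, 0, 0, 0, 0, 0, 6, 28, 28, 29, 29, 29, 29, 29, 29, 29, 29, 29, 29, 29, 29, 29, 29, 29, 29, 29, 29, 29, 29, 28, 24, 19, 19, 19, 19, 19, 19, 19, 19, 19, 19, 18, 23, 30, 30, 30, 30, 30, 30, 30, 30, 30, 30, 30, 30, 30, 30, 30, 30, 30, 30, 30, 30, 29, 27, 25, 23]
```

The knob is at about (.5685,-.121,.154), leaning toward the robot side. I'll shut the fingers, come down on its robot side and push it in +x.

>>> servo_tool([
  {"x": -0.043,"y": -0.006,"z": 0,"turn": 0},
  {"x": -0.043,"y": -0.006,"z": 0,"turn": 0},
  {"x": -0.043,"y": -0.006,"z": 0,"turn": 0},
  {"x": -0.043,"y": -0.006,"z": 0,"turn": 0},
  {"x": -0.043,"y": -0.006,"z": 0,"turn": 0},
  {"x": -0.042,"y": -0.006,"z": 0,"turn": 0},
  {"x": 0,"y": 0,"z": 0.04,"turn": 0},
  {"x": 0,"y": 0,"z": 0.04,"turn": 0},
  {"x": 0,"y": 0,"z": 0.036,"turn": 0},
  {"x": 0,"y": 0,"z": 0,"turn": 0},
], claw=0)

```text
time_s: 47.08
ee_pos: [0.5084, -0.12, 0.1298]
ee_rot: [-2.224, -2.208, 0.004]
contact_force: [-0.3, -0.2, -0.1]
opening: 0.0005
grasp_force: 0.0
```

```bash
python3 - <<'E'
from h import *
o=observe(); print(o['ee_pos'].round(4),o['contact_force'].round(1),o['opening'])
s,i1=snap('scene','s10'); d,i2=snap('side','d10')
print([(round(a),round(x,1),round(y,1)) for a,x,y,r in blob(i1,'red',amin=10)],[(round(a),round(x,1),round(y,1)) for a,x,y,r in blob(i2,'red',amin=10)])
E
```

```text
[ 0.5084 -0.12    0.1298] [-0.3 -0.2 -0.1] 0.0004909865492191079
[(161, 201.9, 236.0), (21, 223.6, 167.6)] [(190, 300.9, 211.0), (51, 271.1, 193.6)]
```

>>> servo_tool([
  {"x": 0.001,"y": 0.014,"z": 0,"turn": 0},
  {"x": 0.001,"y": 0.014,"z": 0,"turn": 0},
  {"x": 0.001,"y": 0.014,"z": 0,"turn": 0},
  {"x": 0.001,"y": 0.014,"z": 0,"turn": 0},
  {"x": 0.001,"y": 0.014,"z": 0,"turn": 0},
  {"x": 0,"y": 0,"z": 0,"turn": 0},
])

```text
time_s: 47.92
ee_pos: [0.5823, -0.1165, 0.1329]
ee_rot: [2.228, 2.214, 0.001]
contact_force: [0.5, 0.4, 0.3]
opening: 0.0004
grasp_force: 0.0
```

```bash
cat > k.py <<'E'
from h import *
o=observe(); print(o['ee_pos'].round(4),o['contact_force'].round(1))
s,i1=snap('scene','s11'); d,i2=snap('side','d11')
for c,i in((s,i1),(d,i2)): print([(round(a),round(x,1),round(y,1),np.round(ray(c,x,y,.155),3)) for a,x,y,r in blob(i,'red',(200,130,310,225) if c is d else (180,130,260,200),amin=6)])
E
python3 k.py
```

```text
[ 0.5823 -0.1165  0.1329] [0.5 0.4 0.3]
[(24, 212.5, 172.5, array([ 0.608, -0.123,  0.155]))]
[(176, 300.2, 210.5, array([ 0.589, -0.223,  0.155])), (116, 225.1, 181.5, array([0.494, 0.007, 0.155])), (42, 285.8, 187.8, array([ 0.619, -0.108,  0.155]))]
```

The knob is moving with the fingers, now at x≈.613. Pushing on to the stop.

>>> servo_tool([
  {"x": 0.001,"y": 0.012,"z": 0,"turn": 0},
  {"x": 0.001,"y": 0.012,"z": 0,"turn": 0},
  {"x": 0,"y": 0.004,"z": 0,"turn": 0},
  {"x": 0,"y": 0.003,"z": 0,"turn": 0},
  {"x": 0,"y": 0,"z": 0,"turn": 0},
])

```text
time_s: 48.65
ee_pos: [0.6077, -0.1147, 0.133]
ee_rot: [-2.223, -2.209, 0.011]
contact_force: [-15.8, 0.1, 8.4]
opening: 0.0003
grasp_force: 8.5
```

>>> servo_tool([
  {"x": 0,"y": 0.002,"z": 0,"turn": 0},
  {"x": 0,"y": 0.002,"z": 0,"turn": 0},
  {"x": 0,"y": 0,"z": 0,"turn": 0},
])

```text
time_s: 49.02
ee_pos: [0.6079, -0.1147, 0.133]
ee_rot: [-2.219, -2.205, 0.018]
contact_force: [-28.7, -0.7, 16.0]
opening: 0.0002
grasp_force: 14.6
```

```bash
python3 k.py
```

```text
[ 0.6079 -0.1147  0.133 ] [-28.7  -0.7  16. ]
[(24, 206.9, 177.6, array([ 0.636, -0.113,  0.155]))]
[(176, 300.2, 210.6, array([ 0.589, -0.223,  0.155])), (116, 225.1, 181.5, array([0.494, 0.007, 0.155])), (38, 293.0, 188.1, array([ 0.635, -0.119,  0.155]))]
```

The stop is reached: 28 N with no further motion. Backing off and lifting clear.

>>> servo_tool([
  {"x": 0,"y": -0.02,"z": 0,"turn": 0},
  {"x": 0,"y": -0.04,"z": 0,"turn": 0},
  {"x": 0,"y": 0,"z": -0.04,"turn": 0},
  {"x": 0,"y": 0,"z": -0.05,"turn": 0},
  {"x": 0,"y": -0.04,"z": -0.05,"turn": 0},
  {"x": 0,"y": -0.05,"z": 0,"turn": 0},
  {"x": 0,"y": -0.05,"z": 0,"turn": 0},
  {"x": 0,"y": 0,"z": 0,"turn": 0},
  {"x": 0,"y": 0,"z": 0,"turn": 0},
])

```text
time_s: 50.25
ee_pos: [0.4183, -0.114, 0.2728]
ee_rot: [2.228, 2.212, 0.002]
contact_force: [-0.0, -0.5, -0.2]
opening: 0.0
grasp_force: 0.0
```

```bash
python3 k.py; python3 - <<'E'
from h import *
# brackets in the tote: dark pixels at the two expected places, vs picture s3
a=cv2.imread('pics/s3_raw.png',0); b=cv2.imread('pics/s11_raw.png',0)
s=calibration('scene')
for P in((.577,.366,.02),(.476,.362,.02)):
    u,v=map(int,proj(s,P)); print((u,v),[int((i[v-18:v+18,u-18:u+18]<50).sum()) for i in(a,b)])
d=calibration('side'); im=cv2.imread('pics/d11_raw.png')[:,:,::-1]
for k in('red','blue','green','yellow'): print(k,[(round(q[0]),round(q[1],1),round(q[2],1)) for q in blob(im,k,(215,165,265,225),20)])
E
```

```text
[ 0.4183 -0.114   0.2728] [-0.  -0.5 -0.2]
[(26, 206.9, 177.4, array([ 0.635, -0.113,  0.155]))]
[(176, 300.2, 210.5, array([ 0.589, -0.223,  0.155])), (116, 225.1, 181.5, array([0.494, 0.007, 0.155])), (53, 291.9, 188.0, array([ 0.633, -0.117,  0.155]))]
(332, 298) [0, 0]
(356, 276) [0, 0]
red [(116, 225.1, 181.5)]
blue [(115, 233.6, 188.8)]
green [(116, 242.6, 196.2)]
yellow [(140, 251.6, 204.1)]
```

```bash
python3 - <<'E'
import cv2,numpy as np
a=cv2.imread('pics/s3_raw.png',0).astype(int); b=cv2.imread('pics/s11_raw.png',0).astype(int)
for u,v in((332,298),(356,276)):
    p,q=[i[v-20:v+20,u-20:u+20] for i in(a,b)]; print(p.min(),q.min(),[(x<75).sum() for x in(p,q)],abs(p-q).mean().round(2))
E
```

```text
56 56 [np.int64(529), np.int64(530)] 2.29
53 52 [np.int64(493), np.int64(493)] 2.3
```

Brackets haven't moved in the tote, all four plugs are home, and the lever is at its stop.

```bash
python3 -c "
from rig import *
print(sign_off())"
```

```text
the job is handed in; nothing more can be done
None
```

I handed the job in at about 50 s: both brackets are in the grey tote, all four plugs are home in the terminals of their own colours, and the lever is over at its far stop.

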